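Clear the wood offcuts into the twist-lid bin

TASK

Clear the three wood offcuts off the board into the left of the two grey bins. The bin's twist-lock lid may be right- or left-handed, so try gently which way it gives and do not wrench it against its stop; lift it off, lay it flat on the bench with its handle up and leave it there. Leave the right bin closed and the other things on the bench where they are.

Things in the scene. Friction and masses are not known exactly. Their poses are not given: they have to be found in the camera images.
- bin_a: One of two identical round grey bins fixed to the bench behind the board, closed by lid_a. Origin: centre of its underside, at bench height. 125 mm high to the rim, 132 mm across, 124 mm clear mouth, floor 6 mm up. The left bin is the one with y > 0, the right bin has y < 0; names a and b do not tell which is left.
- bin_b: One of two identical round grey bins fixed to the bench behind the board, closed by lid_b. Origin: centre of its underside, at bench height. 125 mm high to the rim, 132 mm across, 124 mm clear mouth, floor 6 mm up. The left bin is the one with y > 0, the right bin has y < 0; names a and b do not tell which is left.
- lid_a: Round grey bayonet lid on bin_a, 166 mm across, 0.22 kg. Origin: centre of its lower edge, z up, plate top at z = 32 mm. One of the two lids loosens clockwise, the other counter-clockwise; nothing visible tells which. Wrong way: a hard stop within 0.15 rad. Right way: turns easily and lifts straight off after 0.7 to 1.6 rad. Hidden catches hold it before 0.5 rad. Side play 3 mm, lift play 2 mm.
- lid_b: Round grey bayonet lid on bin_b, 166 mm across, 0.22 kg. Origin: centre of its lower edge, z up, plate top at z = 32 mm. One of the two lids loosens clockwise, the other counter-clockwise; nothing visible tells which. Wrong way: a hard stop within 0.15 rad. Right way: turns easily and lifts straight off after 0.7 to 1.6 rad. Hidden catches hold it before 0.5 rad. Side play 3 mm, lift play 2 mm.
- lid_a_grip (a point): Middle of the black grip bar on lid_a, 56 mm above the lid's origin. Same axes as the lid: the bar runs along x, 90 long x 16 wide (y) x 36 mm high, standing on the lid's plate, its top 12 mm above this point. Pinch it across its width. Turning the loose way takes about 0.2 N m, and a rise past 0.4 N m is the stop: turn no further that way.
- lid_b_grip (a point): Middle of the black grip bar on lid_b, 56 mm above the lid's origin. Same axes as the lid: the bar runs along x, 90 long x 16 wide (y) x 36 mm high, standing on the lid's plate, its top 12 mm above this point. Pinch it across its width. Turning the loose way takes about 0.2 N m, and a rise past 0.4 N m is the stop: turn no further that way.
- board: Brown wooden board fixed to the bench in front of the bins, 125 (x) x 370 (y) x 16 mm thick. Origin: centre of its underside. The three offcuts lie on it.
- slat: Offcut of pale wood: flat broken slat end, 92 long (x) x 36 wide (y) x 16 mm high, with a splintered end at +x. Origin: centre of its underside. About 50 g.
- block: Offcut of pale wood: block 64 long (x) x 44 wide (y) x 37 mm high. Origin: centre of its underside. About 80 g.
- tee: Offcut of pale wood of T section, rib up: foot 82 long (x) x 44 wide (y) x 14 mm high, with a rib 18 mm wide along x, up to 42 mm. Origin: centre of its underside. About 70 g. Pinch it by the rib.
- slat_mid (a point): Centre of the slat.
- block_mid (a point): Centre of the block.
- tee_mid (a point): Centre of the tee.
- wool: Bystander: grey steel wool pad, 65 across x 26 mm high, loose between the bins. Leave it.
- capsule: Bystander: squashed red bottle capsule, 50x38x30 mm, loose between the bins. Leave it.
- red_scraper: Bystander: red plastic scraper, 186x35x13 mm, lying loose right of the board. Leave it.
- cork: Bystander: bottle cork standing loose right of the board, 24 across x 46 mm. Leave it.
- razor: Bystander: yellow razor scraper, 116x38x15 mm, lying loose left of the left bin. Leave it. (The bench left of the board, 0.25 to 0.42 left of the midline and 0.39 to 0.57 ahead of the robot, is bare.)

How it is judged:
By the outcome, as a careful person would: the job done as asked, in the order asked, and still so for the second after the job is handed in, with the robot touching nothing.
It also fails if it takes over 72 s, if anything falls off the work surface, if the arm or the gripper's body presses on something with over 40 N, if the wrist force passes 120 N, or if a joint passes its speed limit or range.

ROBOT

A 7-joint arm with a two-finger parallel gripper is mounted at the origin on a cart in front of the work surface, level with it; the furniture and walls round the work are solid. World frame = base frame: x ahead of the robot, y to its left, z up, the work surface at z = 0. Lengths are in m, angles in rad, forces in N, time in s.
With the tool pointing down it reaches from about 0.4 to 0.9 m from the base axis. Payload 5.5 kg.
Tool frame: the origin (TCP) lies midway between the tips of the shut fingers; the grasp point (between the pads) lies arm.grip_point_offset behind it (arm.grip_point_offset is the distance from the TCP to the grasp point, in m); z points along the fingers, y is the line along which they close (so a half turn about z gives the same grasp; the last joint's range is limited). The gripper opens to 92 mm and grips with 3 to 60 N. Pads are 19 mm wide; open, the fingers measure 130 mm over their backs; the gripper's body (75 mm by 190 mm) begins 47 mm behind the grasp point.
Start: joints at [-0.873, 0.501, -0.427, 1.55, 0.221, 1.138, -0.21], TCP at [0.274, 0.59, 0.227] pointing down, gripper open.
Joint ranges: [-2.88, 2.88], [-0.31, 2.03], [-1.54, 1.56], [0.2, 2.42], [-1.41, 4.55], [0.19, 2.02], [-2.57, 2.57]. Speed limits (rad/s): [2.57, 2.57, 3.14, 3.14, 3.14, 3.14, 3.14].

INTERFACE

Orientations are given as a rotation vector (axis times angle).
In Python, from rig import arm gives the robot as it stands.
- The arm moves only by the shell command python3 -m pendant 'ROWS' [FORCE]. ROWS is JSON, a list of rows, each a list of 3 entries, a list of its own where there are three numbers: the shift along the tool's x, y, z in m, then the turn about the tool's z in rad, then the closure, from -1 (fully open) to 1 (shut). A call has 1 to 10 rows; each row is the pose to reach, as a shift and turn from the pose commanded when the call began, along the tool's axes at that moment; what a row does not reach only later rows make up. A row lasts 1/12 s, in which the tool goes at most 41.7 mm and 7.16 degrees, less where a joint would pass 70% of its speed; a pose out of reach is approached as far as the arm can. A call with a gripper value outside its range is refused whole. The fingers move at their own pace and stop on an object; FORCE is the grip in N (left out, the last holds). Time passes only in rows, so rows that repeat a pose let the fingers close. It gives the time, the measured TCP pose, the force, the opening and the grip force at its end, in the units of the state.
- arm.read_state(): the state, without advancing time (a new reading comes with each control period).
- arm.read_camera(name): name is "scene" or "top" or "wrist"; returns (picture, depth): 480x640x3 uint8, red, green, blue; 480x640 float32, m along the optical axis (not along the pixel's ray), 0 where there is no reading.
- arm.get_calibration(name): a dict with "vertical_fov" (degrees; the focal length in pixels is half the picture's height over the tangent of half this angle, whatever the lens; pixels are square), "cx", "cy" (the principal point, pixels), "rvec" (rotation vector, rad) and "tvec" (3), from world to camera coordinates, as OpenCV has them. Camera axes: x right, y down, z forward; pixel columns grow to the right and rows downward; lengths in m; the calibration is good to about 2 mm. A picture is of the moment at which its call begins: read the wrist's pose just before it. get_calibration takes no time and is no camera call; for the wrist camera it gives the pose at the moment of the call.
- arm.finish_job(): hands the job in; it is judged then, once.
The state is a dict: "time": time; "joint_positions": joint angles; "qd": joint speeds; "joint_efforts": joint torques, N m; "tool_pos": TCP position; "ee_rot": TCP orientation; "contact_force": force on the tool from outside, world axes, zero at the start; "wrist_torque": the same for the moment, N m; "width": finger opening in m; "finger_force": force on a finger pad.
Only numpy, scipy, OpenCV 4.12 (cv2) and the standard library are available. Lean on these libraries where they do the work, as an engineer would, in place of code of your own. Each camera call takes 0.05 s, during which the arm holds its last target. There are 200 camera calls.

## Working session

There is one attempt and no reset: what is moved stays moved. The work goes in short steps, Python scripts to look and compute and a shell command to move; the robot and the scene stay as the last step left them, time stands still between calls to the robot, and variables do not carry over. Pictures are saved under pics/ and viewed, at most 10 in all, crops included, and the job is handed in when it is done.

```bash
ls; mkdir -p pics; python3 - <<'E'
from rig import arm
import cv2,numpy as np
s=arm.read_state();print(s);print(arm.grip_point_offset)
for n in("top","scene"):
    p,d=arm.read_camera(n);np.savez(f"pics/{n}0.npz",p=p,d=d);cv2.imwrite(f"pics/{n}0.png",p[:,:,::-1]);print(n,arm.get_calibration(n))
E
```

```text
pics
{'time': 0.0, 'joint_positions': array([-0.87276187,  0.50184533, -0.42677623,  1.55145428,  0.22078198,
        1.13830056, -0.21028564]), 'qd': array([-0.00158772, -0.00100115,  0.00066636, -0.00065982, -0.00125855,
        0.00105361, -0.00043803]), 'joint_efforts': array([-1.10340388e-03, -5.66587830e+01, -5.81668809e+00, -2.79122972e+01,
       -6.86730235e-02,  3.03599134e-02,  1.47745395e-04]), 'tool_pos': array([0.27356473, 0.58884996, 0.22567683]), 'ee_rot': array([-6.77485338e-01, -3.06716594e+00,  2.97269691e-03]), 'contact_force': array([ 0.83959054, -0.40300107, -0.45236046]), 'wrist_torque': array([-0.03069488, -0.01155231, -0.05820846]), 'finger_force': 0.0, 'width': 0.0918393080315068}
0.0188
top {'vertical_fov': 50.558004627502804, 'cx': 329.024568191558, 'cy': 237.69371755179145, 'rvec': array([ 2.15379795, -2.20102571,  0.06889401]), 'tvec': array([-0.00435   ,  0.55643649,  1.18887533])}
scene {'vertical_fov': 54.07938800092166, 'cx': 318.6609357171794, 'cy': 236.72126128959331, 'rvec': array([ 2.20867259, -0.67652919,  0.32390357]), 'tvec': array([-0.48045744,  0.29441088,  1.05868038])}
```

View pics/top0.png

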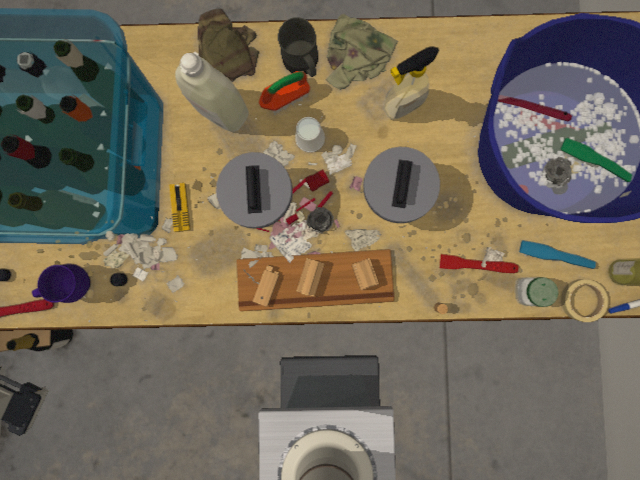

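View pics/scene0.png

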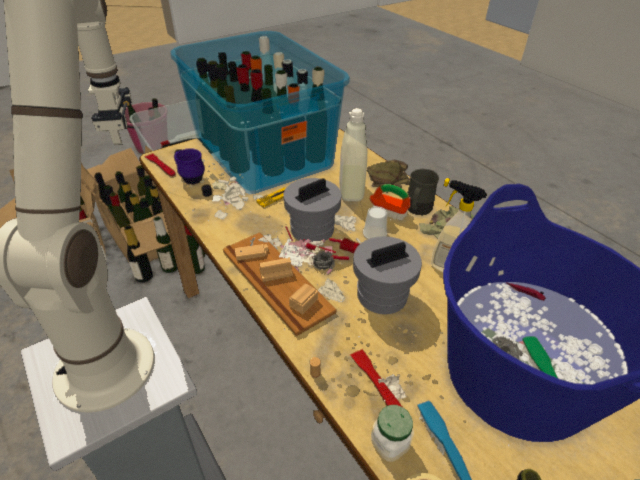

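The top view (up = +x, left = +y) shows the left lid at about (254,190) with its bar near vertical and the right lid at (401,184). The board holds the slat at (267,286), the tee or block at (310,277) and the third piece at (367,274). The left bench area, around (150,270), carries only flat crumbs. The scene view agrees, with a tall white bottle behind the left bin.

```bash
cat > h.py <<'E'
import numpy as np,cv2
from scipy.spatial.transform import Rotation as R
def cloud(cal,d):
    f=240/np.tan(np.radians(cal["vertical_fov"])/2)
    v,u=np.mgrid[:480,:640]
    pc=np.stack([(u-cal["cx"])/f*d,(v-cal["cy"])/f*d,d],-1)
    M=R.from_rotvec(cal["rvec"]).as_matrix()
    return (pc-cal["tvec"])@M   # world
def rect(pts):
    (cx,cy),(w,h),a=cv2.minAreaRect(pts[:,:2].astype(np.float32)*1000)
    if w<h:w,h,a=h,w,a+90
    return f"c=({cx:.1f},{cy:.1f}) {w:.0f}x{h:.0f} long-axis deg {((a+90)%180)-90:.1f}"
E
python3 - <<'E'
from h import *;from rig import arm
z=np.load("pics/top0.npz");p,d=z["p"],z["d"]
W=cloud(arm.get_calibration("top"),d);ok=d>0
def reg(u0,u1,v0,v1):
    m=np.zeros(d.shape,bool);m[v0:v1,u0:u1]=1;return m&ok
print("bench z",np.median(W[reg(150,180,250,280)],0))
for n,(u,v) in {"L":(254,190),"R":(401,184)}.items():
    m=reg(u-50,u+50,v-50,v+50)
    h=m&(W[...,2]>.165)
    pl=m&(W[...,2]>.12)
    print(n,"bar",h.sum(),rect(W[h]),np.median(W[h][:,2]),"plate",cv2.minEnclosingCircle(W[pl][:,:2].astype(np.float32)*1000),np.median(W[pl][:,2]))
b=reg(236,398,250,310)
print("board z",np.median(W[b][:,2]),rect(W[b&(W[...,2]>.01)]))
k=(b&(W[...,2]>.024)).astype(np.uint8)
n,l=cv2.connectedComponents(k)
for i in range(1,n):
    q=W[l==i]
    if len(q)>40:
        t=q[:,2]>q[:,2].max()-.008
        print(len(q),rect(q),"zmax",q[:,2].max(),"top:",rect(q[t]),np.percentile(q[:,2],[10,50,90]))
a=reg(120,235,210,320);print("left area high",np.percentile(W[a][:,2],[50,99]))
# obstacles >60mm near left bin
o=ok&(W[...,2]>.10)&(W[...,0]>.4)&(W[...,0]<1.0)&(W[...,1]>0)&(W[...,1]<.6)
n,l=cv2.connectedComponents(o.astype(np.uint8))
for i in range(1,n):
    q=W[l==i]
    if len(q)>30:print("ob",q.min(0).round(3),q.max(0).round(3))
E
python3 - <<'E'
import cv2
p=cv2.imread("pics/top0.png")[140:320,110:410]
cv2.imwrite("pics/c0.png",cv2.resize(p,None,fx=2.6,fy=2.6,interpolation=2))
E
```

```text
bench z [0.50087673 0.38295642 0.00264218]
L bar 289 c=(657.3,143.8) 88x16 long-axis deg 2.4 0.16895579772546468 plate ((657.5225219726562, 145.1619110107422), 83.8692855834961) 0.1338552689830914
R bar 291 c=(662.4,-178.5) 89x16 long-axis deg -10.7 0.16887029013184862 plate ((662.3834838867188, -179.009521484375), 83.4402847290039) 0.13385844120492593
board z 0.016682772350305464 c=(463.5,19.4) 371x140 long-axis deg -88.2
660 c=(464.4,30.1) 82x46 long-axis deg -18.1 zmax 0.06382879402988532 top: c=(464.3,29.1) 81x18 long-axis deg -18.3 [0.02814117 0.03309233 0.06004346]
536 c=(469.3,-99.1) 64x44 long-axis deg 18.1 zmax 0.05935210846572091 top: c=(469.3,-99.8) 60x39 long-axis deg 15.8 [0.04699863 0.05242472 0.05584287]
577 c=(447.1,132.3) 92x36 long-axis deg -21.1 zmax 0.039207994119616674 top: c=(446.9,132.4) 92x36 long-axis deg -20.9 [0.02920305 0.03221364 0.03559971]
left area high [0.00148824 0.22251096]
ob [0.532 0.324 0.1  ] [0.972 0.6   0.349]
ob [0.942 0.002 0.1  ] [0.999 0.088 0.126]
ob [0.822 0.173 0.1  ] [0.908 0.301 0.3  ]
ob [0.901 0.062 0.1  ] [0.924 0.096 0.108]
ob [0.575 0.061 0.1  ] [0.741 0.227 0.174]
```

View pics/c0.png

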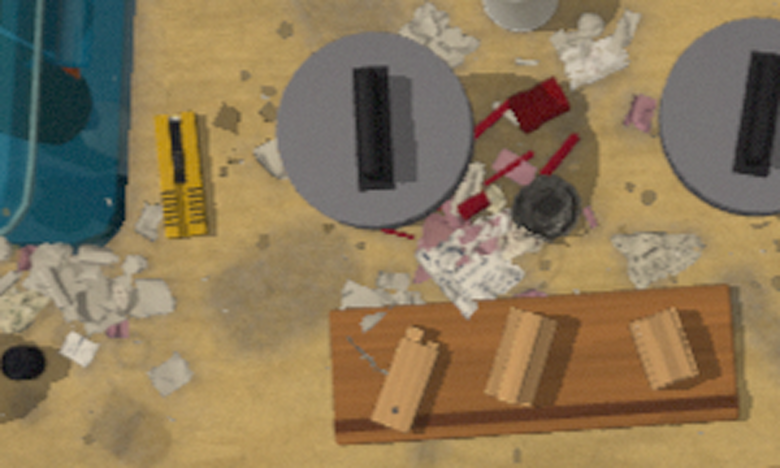

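The crop confirms slat (left), tee (middle) and block (right) on the board. The yellow razor is left of the left bin, and the capsule and wool lie between the bins. The turquoise tub wall (y > 0.32) and the bottle (x > 0.82) need clearance.

```bash
cat > g.py <<'E'
# usage: g.py x y z deg ; ... -> shift/turn rows from the present pose (deg: world direction of tool y, mod 180)
import sys;from h import *;from rig import arm
s=arm.read_state();M=R.from_rotvec(s["ee_rot"]).as_matrix()
yaw=np.degrees(np.arctan2(M[1,1],M[0,1]))
print("t",round(s["time"],2),"pos",s["tool_pos"].round(4),"ydir",round(yaw,1),"q",s["joint_positions"].round(2),"F",s["contact_force"].round(1),"Tq",s["wrist_torque"].round(2),"w",round(s["width"],4),"tilt z",M[:,2].round(3))
for a in sys.argv[1:]:
    x,y,z,g=map(float,a.split())
    dy=(g-yaw+90)%180-90
    print(a,"->",(M.T@(np.array([x,y,z])-s["tool_pos"])).round(4),"turn",round(-np.radians(dy),3),"or",round(-np.radians(dy-np.sign(dy)*180),3))
E
python3 g.py "0.42 0.30 0.25 90" "0.5 0.16 0.25 92.4" "0.657 0.144 0.25 92.4"
```

```text
t 0.1 pos [0.2736 0.5889 0.2258] ydir 65.1 q [-0.87  0.5  -0.43  1.55  0.22  1.14 -0.21] F [ 0.1 -0.9  1.1] Tq [-0.   -0.05 -0.01] w 0.0918 tilt z [-0.001 -0.002 -1.   ]
0.42 0.30 0.25 90 -> [-0.2545 -0.2004 -0.0239] turn -0.435 or 2.707
0.5 0.16 0.25 92.4 -> [-0.386  -0.2937 -0.0237] turn -0.477 or 2.665
0.657 0.144 0.25 92.4 -> [-0.5352 -0.2421 -0.0238] turn -0.477 or 2.665
```

```bash
python3 -m pendant '[[[-0.255,-0.2,-0.024],-0.435,-1],[[-0.255,-0.2,-0.024],-0.435,-1],[[-0.255,-0.2,-0.024],-0.435,-1],[[-0.255,-0.2,-0.024],-0.435,-1],[[-0.255,-0.2,-0.024],-0.435,-1],[[-0.255,-0.2,-0.024],-0.435,-1],[[-0.255,-0.2,-0.024],-0.435,-1],[[-0.386,-0.294,-0.024],-0.477,-1],[[-0.386,-0.294,-0.024],-0.477,-1],[[-0.386,-0.294,-0.024],-0.477,-1]]' 20; python3 g.py "0.5 0.16 0.25 92.4" "0.657 0.144 0.2 92.4"
```

```text
time: 0.93
tool_pos: [0.4663, 0.2197, 0.2498]
ee_rot: [0.067, -3.141, 0.0]
contact_force: [1.0, 1.0, 0.3]
width: 0.0921
finger_force: 0.0
t 0.93 pos [0.4663 0.2197 0.2498] ydir 92.4 q [-0.15  0.23 -0.4   1.86  0.1   1.07  1.03] F [1.  1.  0.3] Tq [ 0.1  -0.08  0.02] w 0.0921 tilt z [-0. -0. -1.]
0.5 0.16 0.25 92.4 -> [-0.0311 -0.061  -0.0002] turn 0.001 or -3.141
0.657 0.144 0.2 92.4 -> [-0.1873 -0.0837  0.0498] turn 0.001 or -3.141
```

```bash
python3 -m pendant '[[[-0.031,-0.061,0],0,-1],[[-0.031,-0.061,0],0,-1],[[-0.187,-0.084,0.03],0,-1],[[-0.187,-0.084,0.03],0,-1],[[-0.187,-0.084,0.05],0,-1],[[-0.187,-0.084,0.05],0,-1],[[-0.187,-0.084,0.05],0,-1],[[-0.187,-0.084,0.05],0,-1]]' 20; python3 g.py "0.657 0.144 0.141 92.4"; python3 - <<'E'
from h import *;from rig import arm
p,d=arm.read_camera("wrist");cv2.imwrite("pics/w1.png",p[:,:,::-1])
E
```

```text
time: 1.6
tool_pos: [0.6558, 0.1441, 0.1948]
ee_rot: [0.062, -3.134, 0.002]
contact_force: [-0.1, 0.5, -0.1]
width: 0.0915
finger_force: 0.0
t 1.6 pos [0.6558 0.1441 0.1948] ydir 92.3 q [-0.05  0.56 -0.29  1.52  0.17  1.1   1.23] F [-0.1  0.5 -0.1] Tq [0.04 0.04 0.02] w 0.0915 tilt z [-0.007 -0.001 -1.   ]
0.657 0.144 0.141 92.4 -> [-0.0016 -0.0001  0.0538] turn -0.002 or 3.14
```

View pics/w1.png

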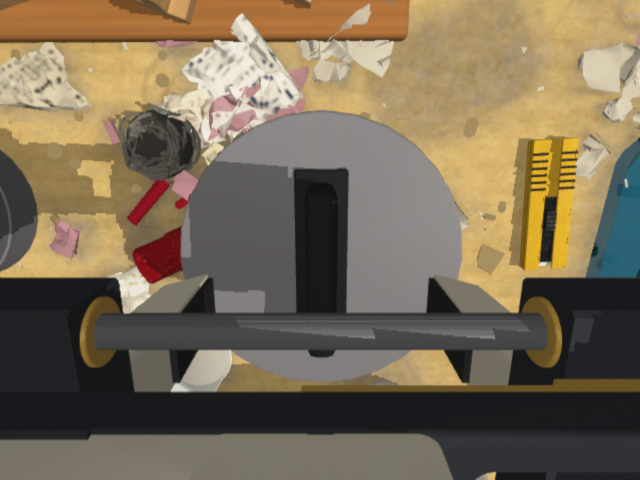

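The wrist view shows the black bar (column ≈320) vertical and centred between the open fingers, so I descend and grip.

```bash
python3 -m pendant '[[[-0.001,0,0.03],0,-1],[[-0.001,0,0.054],0,-1],[[-0.001,0,0.054],0,-1],[[-0.001,0,0.054],0,1],[[-0.001,0,0.054],0,1],[[-0.001,0,0.054],0,1],[[-0.001,0,0.054],0,1],[[-0.001,0,0.054],0,1],[[-0.001,0,0.054],0,1]]' 30; python3 g.py
```

```text
time: 2.4
tool_pos: [0.6577, 0.1459, 0.1468]
ee_rot: [-0.066, 3.139, 0.0]
contact_force: [-0.0, 0.4, -0.5]
width: 0.0565
finger_force: 0.0
t 2.4 pos [0.6577 0.1459 0.1468] ydir 92.4 q [-0.06  0.6  -0.29  1.56  0.19  1.01  1.21] F [-0.   0.4 -0.5] Tq [0.05 0.04 0.01] w 0.0565 tilt z [ 0.001  0.    -1.   ]
```

```bash
python3 -m pendant '[[[0,-0.001,0.006],0,-1],[[0,-0.001,0.006],0,1],[[0,-0.001,0.006],0,1],[[0,-0.001,0.006],0,1],[[0,-0.001,0.006],0,1],[[0,-0.001,0.006],0,1],[[0,-0.001,0.006],0,1],[[0,-0.001,0.006],0,1],[[0,-0.001,0.006],0,1]]' 30; python3 g.py
```

```text
time: 3.15
tool_pos: [0.6574, 0.1448, 0.1399]
ee_rot: [-0.066, 3.141, -0.0]
contact_force: [0.0, -0.9, 0.1]
width: 0.016
finger_force: 30.0
t 3.15 pos [0.6574 0.1448 0.1399] ydir 92.4 q [-0.06  0.61 -0.28  1.56  0.19  1.    1.21] F [ 0.  -0.9  0.1] Tq [ 0.02 -0.05  0.03] w 0.016 tilt z [ 0. -0. -1.]
```

Gripped at 16 mm. I'll try a gentle turn of +0.06.

```bash
python3 -m pendant '[[[0,0,0],0.03,1],[[0,0,0],0.06,1],[[0,0,0],0.06,1]]'; python3 g.py
```

```text
time: 3.4
tool_pos: [0.6574, 0.145, 0.1398]
ee_rot: [0.029, 3.141, 0.0]
contact_force: [-0.1, 0.7, -0.3]
width: 0.0159
finger_force: 30.0
t 3.4 pos [0.6574 0.145  0.1398] ydir 88.9 q [-0.07  0.61 -0.27  1.56  0.18  1.    1.16] F [-0.1  0.7 -0.3] Tq [ 0.05  0.   -0.03] w 0.0159 tilt z [ 0.  0. -1.]
```

```bash
for i in 1; do python3 -m pendant '[[[0,0,0],0.03,1],[[0,0,0],0.04,1]]'; done; python3 g.py
```

```text
time: 3.57
tool_pos: [0.6574, 0.1449, 0.1399]
ee_rot: [0.091, 3.14, 0.0]
contact_force: [-0.4, 0.0, 0.4]
width: 0.0158
finger_force: 30.0
t 3.57 pos [0.6574 0.1449 0.1399] ydir 86.7 q [-0.07  0.61 -0.26  1.56  0.18  0.99  1.12] F [-0.4  0.   0.4] Tq [0.01 0.04 0.08] w 0.0158 tilt z [ 0.  0. -1.]
```

```bash
python3 -m pendant '[[[0,0,0],0.02,1],[[0,0,0],0.03,1]]'; python3 g.py
```

```text
time: 3.73
tool_pos: [0.6574, 0.1449, 0.1399]
ee_rot: [0.137, 3.138, -0.0]
contact_force: [0.5, -0.4, 0.6]
width: 0.0157
finger_force: 30.3
t 3.73 pos [0.6574 0.1449 0.1399] ydir 85.0 q [-0.08  0.61 -0.25  1.56  0.17  0.99  1.1 ] F [ 0.5 -0.4  0.6] Tq [-0.01 -0.04  0.62] w 0.0157 tilt z [ 0. -0. -1.]
```

Torque rose to 0.62, so that's the stop. Going the other way (counter-clockwise).

```bash
python3 -m pendant '[[[0,0,0],-0.06,1],[[0,0,0],-0.12,1],[[0,0,0],-0.18,1],[[0,0,0],-0.24,1],[[0,0,0],-0.3,1]]'; python3 g.py
```

```text
time: 4.15
tool_pos: [0.6574, 0.1448, 0.1399]
ee_rot: [-0.337, 3.123, 0.0]
contact_force: [-0.6, -0.2, 0.5]
width: 0.0157
finger_force: 30.0
t 4.15 pos [0.6574 0.1448 0.1399] ydir 102.3 q [-0.03  0.61 -0.32  1.56  0.22  1.    1.37] F [-0.6 -0.2  0.5] Tq [ 0.07  0.03 -0.13] w 0.0157 tilt z [ 0.  0. -1.]
```

```bash
python3 -m pendant '[[[0,0,0],-0.1,1],[[0,0,0],-0.2,1],[[0,0,0],-0.3,1],[[0,0,0],-0.4,1],[[0,0,0],-0.5,1],[[0,0,0],-0.6,1],[[0,0,0],-0.6,1]]'; python3 g.py
```

```text
time: 4.73
tool_pos: [0.6575, 0.1446, 0.1399]
ee_rot: [-1.246, 2.884, 0.0]
contact_force: [0.7, -0.4, 1.5]
width: 0.016
finger_force: 30.0
t 4.73 pos [0.6575 0.1446 0.1399] ydir 136.7 q [ 0.06  0.64 -0.46  1.56  0.31  1.02  1.9 ] F [ 0.7 -0.4  1.5] Tq [0.06 0.02 0.07] w 0.016 tilt z [ 0.  0. -1.]
```

```bash
python3 -m pendant '[[[0,0,0],-0.08,1],[[0,0,0],-0.16,1],[[0,0,0],-0.24,1],[[0,0,0],-0.3,1],[[0,0,0],-0.3,1]]'; python3 g.py; python3 -m pendant '[[[0,0,-0.002],-0.3,1],[[0,0,-0.004],-0.3,1],[[0,0,-0.005],-0.3,1]]' ; python3 g.py
```

```text
time: 5.15
tool_pos: [0.6575, 0.1447, 0.1399]
ee_rot: [-1.657, 2.669, 0.0]
contact_force: [-0.2, 0.4, -0.1]
width: 0.0158
finger_force: 30.0
t 5.15 pos [0.6575 0.1447 0.1399] ydir 153.7 q [ 0.1   0.65 -0.53  1.56  0.36  1.03  2.16] F [-0.2  0.4 -0.1] Tq [0.04 0.07 0.06] w 0.0158 tilt z [ 0.  0. -1.]
time: 5.4
tool_pos: [0.657, 0.1445, 0.1444]
ee_rot: [2.04, -2.388, -0.001]
contact_force: [0.6, 0.4, -2.2]
width: 0.0159
finger_force: 30.0
t 5.4 pos [0.657  0.1445 0.1444] ydir 171.0 q [ 0.15  0.66 -0.59  1.55  0.41  1.05  2.43] F [ 0.6  0.4 -2.2] Tq [ 0.09  0.1  -0.02] w 0.0159 tilt z [-0.001 -0.    -1.   ]
```

The lid is loose (it carries its own 2.2 N weight). Lift straight up, then move over the board and to the bare bench.

```bash
python3 -m pendant '[[[0,0,-0.03],0,1],[[0,0,-0.06],0,1],[[0,0,-0.09],0,1],[[0,0,-0.11],0,1],[[0,0,-0.11],0,1]]'; python3 g.py "0.55 0.16 0.255 135" "0.46 0.19 0.23 105" "0.465 0.328 0.15 100" "0.465 0.328 0.06 100"
```

```text
time: 5.82
tool_pos: [0.6597, 0.146, 0.2601]
ee_rot: [-2.029, 2.389, -0.005]
contact_force: [0.2, 1.1, -1.0]
width: 0.0162
finger_force: 30.0
t 5.82 pos [0.6597 0.146  0.2601] ydir 170.7 q [ 0.17  0.56 -0.64  1.44  0.34  1.24  2.47] F [ 0.2  1.1 -1. ] Tq [0.1  0.02 0.03] w 0.0162 tilt z [ 0.008  0.002 -1.   ]
0.55 0.16 0.255 135 -> [0.004  0.1106 0.0043] turn 0.623 or -2.519
0.46 0.19 0.23 105 -> [-0.0109  0.2044  0.0287] turn 1.146 or -1.995
0.465 0.328 0.15 100 -> [-0.1476  0.2225  0.109 ] turn 1.233 or -1.908
0.465 0.328 0.06 100 -> [-0.1473  0.2231  0.199 ] turn 1.233 or -1.908
```

```bash
python3 -m pendant '[[[0.001,0.035,0.004],0.125,1],[[0.002,0.07,0.004],0.25,1],[[0.004,0.11,0.004],0.37,1],[[0,0.145,0.01],0.5,1],[[-0.005,0.18,0.02],0.62,1],[[-0.011,0.204,0.029],0.75,1],[[-0.04,0.21,0.04],0.87,1],[[-0.08,0.215,0.06],1.0,1],[[-0.12,0.22,0.08],1.12,1],[[-0.147,0.222,0.1],1.233,1]]'; python3 g.py "0.465 0.328 0.06 100"
```

```text
time: 6.65
tool_pos: [0.4607, 0.3145, 0.1613]
ee_rot: [-0.319, 3.124, -0.0]
contact_force: [0.9, -0.0, -1.1]
width: 0.0162
finger_force: 30.0
t 6.65 pos [0.4607 0.3145 0.1613] ydir 101.7 q [-0.23  0.43 -0.52  1.84  0.26  0.94  0.9 ] F [ 0.9 -0.  -1.1] Tq [ 0.04 -0.07  0.04] w 0.0162 tilt z [ 0.001 -0.    -1.   ]
0.465 0.328 0.06 100 -> [-0.0068  0.0124  0.1013] turn 0.029 or -3.113
```

```bash
python3 -m pendant '[[[-0.007,0.012,0.03],0.03,1],[[-0.007,0.012,0.06],0.03,1],[[-0.007,0.012,0.085],0.03,1],[[-0.007,0.012,0.1],0.03,1],[[-0.007,0.012,0.1],0.03,1],[[-0.007,0.012,0.1],0.03,1]]'; python3 g.py "0.465 0.328 0.042 100" "0.465 0.328 0.039 100"
```

```text
time: 7.15
tool_pos: [0.4636, 0.326, 0.0606]
ee_rot: [0.285, -3.125, 0.002]
contact_force: [0.1, 0.9, -2.0]
width: 0.0162
finger_force: 30.0
t 7.15 pos [0.4636 0.326  0.0606] ydir 100.4 q [-0.3   0.59 -0.46  1.88  0.36  0.76  0.79] F [ 0.1  0.9 -2. ] Tq [ 0.11 -0.01  0.01] w 0.0162 tilt z [-0.003 -0.002 -1.   ]
0.465 0.328 0.042 100 -> [-0.0018  0.0017  0.0186] turn 0.007 or -3.134
0.465 0.328 0.039 100 -> [-0.0018  0.0017  0.0216] turn 0.007 or -3.134
```

```bash
python3 -m pendant '[[[-0.002,0.002,0.008],0,1],[[-0.002,0.002,0.016],0,1],[[-0.002,0.002,0.019],0,1],[[-0.002,0.002,0.019],0,1]]'; python3 g.py "0.465 0.328 0.039 100"
```

```text
time: 7.48
tool_pos: [0.4665, 0.3289, 0.0428]
ee_rot: [0.287, -3.128, 0.001]
contact_force: [0.4, -0.7, -2.5]
width: 0.0159
finger_force: 30.0
t 7.48 pos [0.4665 0.3289 0.0428] ydir 100.5 q [-0.32  0.62 -0.44  1.88  0.38  0.73  0.78] F [ 0.4 -0.7 -2.5] Tq [ 0.06  0.01 -0.06] w 0.0159 tilt z [-0. -0. -1.]
0.465 0.328 0.039 100 -> [ 0.0016 -0.0006  0.0038] turn 0.009 or -3.133
```

```bash
python3 -m pendant '[[[0,0,0.002],0,1],[[0,0,0.003],0,1],[[0,0,0.003],0,1]]'; python3 g.py
```

```text
time: 7.73
tool_pos: [0.4667, 0.3293, 0.0403]
ee_rot: [-0.288, 3.128, 0.0]
contact_force: [1.0, -0.4, -2.3]
width: 0.016
finger_force: 30.0
t 7.73 pos [0.4667 0.3293 0.0403] ydir 100.5 q [-0.32  0.62 -0.44  1.88  0.38  0.73  0.78] F [ 1.  -0.4 -2.3] Tq [0.03 0.   0.01] w 0.016 tilt z [ 0.  0. -1.]
```

```bash
python3 -m pendant '[[[0,0,0.0015],0,1],[[0,0,0.002],0,1],[[0,0,0.002],0,1]]'; python3 g.py
```

```text
time: 7.98
tool_pos: [0.467, 0.3295, 0.0388]
ee_rot: [-0.288, 3.128, 0.0]
contact_force: [-0.2, -0.8, 3.0]
width: 0.0156
finger_force: 30.0
t 7.98 pos [0.467  0.3295 0.0388] ydir 100.5 q [-0.32  0.62 -0.44  1.88  0.38  0.73  0.78] F [-0.2 -0.8  3. ] Tq [-0.15  0.27 -0.  ] w 0.0156 tilt z [ 0.001  0.    -1.   ]
```

Lid is on the bench. Release and rise, then go for the slat.

```bash
python3 -m pendant '[[[0,0,0],0,-1],[[0,0,0],0,-1],[[0,0,0],0,-1],[[0,0,0],0,-1],[[0,0,-0.03],0,-1],[[0,0,-0.07],0,-1],[[0,0,-0.1],0,-1],[[0,0,-0.1],0,-1]]'; python3 g.py "0.447 0.132 0.12 69" "0.447 0.132 0.06 69" "0.447 0.132 0.019 69"
```

```text
time: 8.65
tool_pos: [0.47, 0.3325, 0.1445]
ee_rot: [-0.288, 3.119, 0.008]
contact_force: [0.3, 1.4, 0.2]
width: 0.0645
finger_force: 0.0
t 8.65 pos [0.47   0.3325 0.1445] ydir 100.5 q [-0.26  0.47 -0.51  1.82  0.29  0.91  0.85] F [0.3 1.4 0.2] Tq [ 0.13 -0.01 -0.04] w 0.0645 tilt z [ 0.009  0.006 -1.   ]
0.447 0.132 0.12 69 -> [ 0.0595 -0.193   0.0231] turn 0.551 or -2.591
0.447 0.132 0.06 69 -> [ 0.06   -0.1932  0.0831] turn 0.551 or -2.591
0.447 0.132 0.019 69 -> [ 0.0604 -0.1934  0.1241] turn 0.551 or -2.591
```

```bash
python3 -m pendant '[[[0.012,-0.04,0.02],0.11,-1],[[0.024,-0.08,0.023],0.22,-1],[[0.036,-0.118,0.023],0.33,-1],[[0.048,-0.156,0.023],0.44,-1],[[0.06,-0.193,0.03],0.551,-1],[[0.06,-0.193,0.06],0.551,-1],[[0.06,-0.193,0.08],0.551,-1],[[0.06,-0.193,0.08],0.551,-1],[[0.06,-0.193,0.08],0.551,-1]]'; python3 g.py "0.447 0.132 0.019 69"
python3 - <<'E'
from h import *;from rig import arm
p,d=arm.read_camera("wrist");cv2.imwrite("pics/w2.png",p[:,:,::-1])
E
```

```text
time: 9.4
tool_pos: [0.4418, 0.1285, 0.0574]
ee_rot: [-0.572, -3.086, 0.001]
contact_force: [-0.3, 0.3, 0.5]
width: 0.0917
finger_force: 0.0
t 9.4 pos [0.4418 0.1285 0.0574] ydir 69.0 q [-0.06  0.42 -0.33  2.14  0.23  0.62  0.65] F [-0.3  0.3  0.5] Tq [ 0.02  0.01 -0.05] w 0.0917 tilt z [-0.003 -0.    -1.   ]
0.447 0.132 0.019 69 -> [-0.0037  0.0051  0.0384] turn -0.0 or 3.141
```

View pics/w2.png

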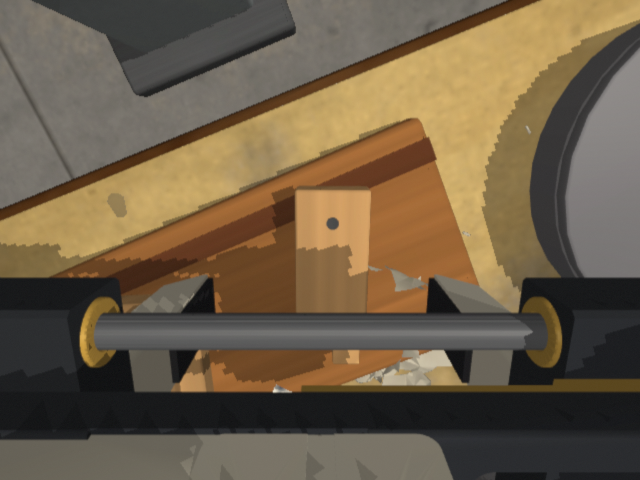

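The slat (columns 297–370) is parallel to and centred between the fingers, and the lid lies flat at right. I'll narrow the opening to stay clear of the tee.

```bash
python3 -m pendant '[[[-0.004,0.005,0],0,-0.3],[[-0.004,0.005,0],0,-0.3],[[-0.004,0.005,0.01],0,-0.3],[[-0.004,0.005,0.025],0,-0.3],[[-0.004,0.005,0.0375],0,-0.3],[[-0.004,0.005,0.0375],0,-0.3],[[-0.004,0.005,0.0375],0,1],[[-0.004,0.005,0.0375],0,1],[[-0.004,0.005,0.0375],0,1],[[-0.004,0.005,0.0375],0,1]]' 30; python3 g.py
```

```text
time: 10.28
tool_pos: [0.4491, 0.132, 0.0213]
ee_rot: [0.573, 3.088, 0.001]
contact_force: [-0.6, 0.1, -0.3]
width: 0.0376
finger_force: 0.0
t 10.28 pos [0.4491 0.132  0.0213] ydir 69.0 q [-0.09  0.5  -0.3   2.13  0.28  0.54  0.61] F [-0.6  0.1 -0.3] Tq [-0.03 -0.02  0.02] w 0.0376 tilt z [ 0.001  0.    -1.   ]
```

```bash
python3 -m pendant '[[[0,0,0.0015],0,1],[[0,0,0.0015],0,1],[[0,0,0.0015],0,1],[[0,0,-0.03],0,1],[[0,0,-0.07],0,1],[[0,0,-0.11],0,1],[[0,0,-0.15],0,1],[[0,0,-0.18],0,1]]'; python3 g.py "0.61 0.14 0.2 69" "0.657 0.145 0.2 69" "0.657 0.145 0.1 69"
```

```text
time: 10.95
tool_pos: [0.4491, 0.1322, 0.2042]
ee_rot: [0.573, 3.086, 0.002]
contact_force: [1.3, -0.3, 0.1]
width: 0.0355
finger_force: 30.0
t 10.95 pos [0.4491 0.1322 0.2042] ydir 69.0 q [ 0.02  0.19 -0.41  2.02  0.09  0.95  0.77] F [ 1.3 -0.3  0.1] Tq [ 0.05 -0.09  0.02] w 0.0355 tilt z [ 0.003  0.001 -1.   ]
0.61 0.14 0.2 69 -> [-0.1473  0.065   0.0048] turn -0.001 or 3.141
0.657 0.145 0.2 69 -> [-0.1894  0.0865  0.0049] turn -0.001 or 3.141
0.657 0.145 0.1 69 -> [-0.1891  0.0863  0.1049] turn -0.001 or 3.141
```

```bash
python3 -m pendant '[[[-0.038,0.017,0],0,1],[[-0.076,0.034,0],0,1],[[-0.114,0.051,0],0,1],[[-0.152,0.068,0.005],0,1],[[-0.189,0.086,0.005],0,1],[[-0.189,0.086,0.005],0,1],[[-0.189,0.086,0.02],0,1],[[-0.189,0.086,0.05],0,1],[[-0.189,0.086,0.05],0,1],[[-0.189,0.086,0.05],0,1]]'; python3 g.py "0.6575 0.145 0.09 69"
```

```text
time: 11.78
tool_pos: [0.6537, 0.1436, 0.1489]
ee_rot: [-0.573, -3.084, 0.003]
contact_force: [0.6, -0.3, -0.4]
width: 0.0355
finger_force: 30.0
t 11.78 pos [0.6537 0.1436 0.1489] ydir 69.0 q [-0.03  0.6  -0.33  1.56  0.22  1.02  0.79] F [ 0.6 -0.3 -0.4] Tq [-0.03 -0.01  0.03] w 0.0355 tilt z [-0.005 -0.001 -1.   ]
0.6575 0.145 0.09 69 -> [-0.0033  0.0029  0.0589] turn -0.001 or 3.141
```

```bash
python3 -m pendant '[[[-0.003,0.002,0.02],0,1],[[-0.003,0.002,0.045],0,1],[[-0.003,0.002,0.06],0,1],[[-0.003,0.002,0.06],0,1],[[-0.003,0.002,0.06],0,-0.3],[[-0.003,0.002,0.06],0,-0.3],[[-0.003,0.002,0.06],0,-0.3],[[-0.003,0.002,0.06],0,-0.3]]'; python3 g.py "0.657 0.145 0.2 69" "0.5 0.06 0.2 72" "0.464 0.03 0.1 72"
```

```text
time: 12.45
tool_pos: [0.6604, 0.1453, 0.0925]
ee_rot: [0.573, 3.086, 0.002]
contact_force: [0.1, -0.0, -0.1]
width: 0.0571
finger_force: 0.0
t 12.45 pos [0.6604 0.1453 0.0925] ydir 69.0 q [-0.04  0.67 -0.31  1.58  0.24  0.92  0.77] F [ 0.1 -0.  -0.1] Tq [-0.01  0.03 -0.02] w 0.0571 tilt z [ 0.003  0.001 -1.   ]
0.657 0.145 0.2 69 -> [ 0.0028 -0.0014 -0.1075] turn -0.001 or 3.141
0.5 0.06 0.2 72 -> [ 0.1188 -0.1371 -0.108 ] turn -0.053 or 3.088
0.464 0.03 0.1 72 -> [ 0.1418 -0.1782 -0.0081] turn -0.053 or 3.088
```

```bash
python3 -m pendant '[[[0.002,-0.001,-0.04],0,-0.3],[[0.002,-0.001,-0.08],0,-0.3],[[0.003,-0.001,-0.11],0,-0.3],[[0.02,-0.03,-0.12],0,-0.3],[[0.045,-0.06,-0.12],0,-0.3],[[0.07,-0.09,-0.12],-0.05,-0.3],[[0.095,-0.12,-0.115],-0.053,-0.3],[[0.12,-0.15,-0.1],-0.053,-0.3],[[0.142,-0.178,-0.08],-0.053,-0.3],[[0.142,-0.178,-0.04],-0.053,-0.3]]'; python3 g.py "0.464 0.0295 0.07 72" "0.464 0.0295 0.036 72"
```

```text
time: 13.28
tool_pos: [0.4604, 0.0256, 0.1339]
ee_rot: [0.497, 3.096, -0.005]
contact_force: [-0.0, -0.4, -0.8]
width: 0.0594
finger_force: 0.0
t 13.28 pos [0.4604 0.0256 0.1339] ydir 71.8 q [ 0.2   0.28 -0.36  2.1   0.15  0.78  1.  ] F [-0.  -0.4 -0.8] Tq [-0.07 -0.04 -0.06] w 0.0594 tilt z [ 0.005 -0.004 -1.   ]
0.464 0.0295 0.07 72 -> [-0.0018  0.005   0.064 ] turn -0.004 or 3.138
0.464 0.0295 0.036 72 -> [-0.0016  0.005   0.0979] turn -0.004 or 3.138
```

```bash
python3 -m pendant '[[[-0.002,0.005,0.035],0,-0.3],[[-0.002,0.005,0.064],0,-0.3],[[-0.002,0.005,0.085],0,-0.3],[[-0.002,0.005,0.097],0,-0.3],[[-0.002,0.005,0.097],0,-0.3],[[-0.002,0.005,0.097],0,1],[[-0.002,0.005,0.097],0,1],[[-0.002,0.005,0.097],0,1],[[-0.002,0.005,0.097],0,1],[[-0.002,0.005,0.097],0,1]]'; python3 -m pendant '[[[0,0,0],0,1],[[0,0,0],0,1]]'; python3 g.py
```

```text
time: 14.12
tool_pos: [0.467, 0.0339, 0.0346]
ee_rot: [0.492, 3.101, 0.001]
contact_force: [-0.3, 0.3, -0.5]
width: 0.031
finger_force: 0.0
time: 14.28
tool_pos: [0.4665, 0.0336, 0.034]
ee_rot: [0.492, 3.102, -0.0]
contact_force: [-0.7, 1.3, 4.2]
width: 0.018
finger_force: 28.1
t 14.28 pos [0.4665 0.0336 0.034 ] ydir 72.0 q [ 0.12  0.47 -0.3   2.13  0.25  0.57  0.9 ] F [-0.7  1.3  4.2] Tq [ 0.25 -0.07 -0.03] w 0.018 tilt z [ 0.001 -0.    -1.   ]
```

```bash
python3 -m pendant '[[[0,0,-0.03],0,1],[[0,0,-0.07],0,1],[[0,0,-0.11],0,1],[[0,0,-0.15],0,1],[[0,0,-0.175],0,1],[[0,0,-0.175],0,1]]'; python3 g.py "0.6575 0.145 0.21 72" "0.6575 0.145 0.16 72"
```

```text
time: 14.78
tool_pos: [0.4701, 0.0345, 0.2144]
ee_rot: [0.49, 3.093, 0.003]
contact_force: [0.9, 1.2, -0.7]
width: 0.018
finger_force: 30.0
t 14.78 pos [0.4701 0.0345 0.2144] ydir 72.0 q [ 0.22  0.18 -0.39  2.01  0.08  0.96  1.05] F [ 0.9  1.2 -0.7] Tq [-0.02 -0.08 -0.01] w 0.018 tilt z [ 0.01  0.   -1.  ]
0.6575 0.145 0.21 72 -> [-0.1441  0.163   0.0063] turn -0.0 or 3.142
0.6575 0.145 0.16 72 -> [-0.1436  0.1628  0.0563] turn -0.0 or 3.142
```

```bash
python3 -m pendant '[[[-0.025,0.03,0],0,1],[[-0.05,0.057,0],0,1],[[-0.075,0.085,0],0,1],[[-0.1,0.113,0],0,1],[[-0.125,0.141,0.005],0,1],[[-0.144,0.163,0.006],0,1],[[-0.144,0.163,0.006],0,1],[[-0.144,0.163,0.04],0,1],[[-0.144,0.163,0.056],0,1],[[-0.144,0.163,0.056],0,1]]'; python3 g.py "0.6575 0.145 0.1 72"
```

```text
time: 15.62
tool_pos: [0.6494, 0.1431, 0.1468]
ee_rot: [-0.49, -3.094, 0.006]
contact_force: [-2.3, -0.2, -1.4]
width: 0.0175
finger_force: 30.0
t 15.62 pos [0.6494 0.1431 0.1468] ydir 72.0 q [-0.    0.61 -0.37  1.57  0.24  1.02  0.82] F [-2.3 -0.2 -1.4] Tq [ 0.01  0.05 -0.03] w 0.0175 tilt z [-0.01  -0.002 -1.   ]
0.6575 0.145 0.1 72 -> [-0.0075  0.0045  0.0467] turn 0.0 or -3.141
```

```bash
python3 -m pendant '[[[-0.002,0.002,0],0,1],[[-0.002,0.002,0.0],0,1]]'; python3 g.py "0.6575 0.145 0.1 72"
```

```text
time: 15.78
tool_pos: [0.6568, 0.146, 0.1535]
ee_rot: [0.492, 3.102, 0.001]
contact_force: [0.8, -0.1, -0.3]
width: 0.0175
finger_force: 30.0
t 15.78 pos [0.6568 0.146  0.1535] ydir 72.0 q [-0.    0.6  -0.37  1.55  0.24  1.03  0.82] F [ 0.8 -0.1 -0.3] Tq [-0.02 -0.08 -0.01] w 0.0175 tilt z [ 0.001  0.001 -1.   ]
0.6575 0.145 0.1 72 -> [-0.0009 -0.0008  0.0535] turn -0.0 or 3.141
```

```bash
python3 -m pendant '[[[0,0,0.025],0,1],[[0,0,0.053],0,1],[[0,0,0.053],0,1],[[0,0,0.053],0,-0.1],[[0,0,0.053],0,-0.1],[[0,0,0.053],0,-0.1],[[0,0,0.053],0,-0.1],[[0,0,0],0,-0.1],[[0,0,-0.04],0,-0.1],[[0,0,-0.08],0,-0.1]]'; python3 g.py "0.469 -0.099 0.2 107.5" "0.469 -0.0995 0.07 107.5"
```

```text
time: 16.62
tool_pos: [0.6558, 0.1458, 0.2267]
ee_rot: [-0.491, -3.103, -0.0]
contact_force: [1.0, 0.3, 0.7]
width: 0.0503
finger_force: 0.0
t 16.62 pos [0.6558 0.1458 0.2267] ydir 72.0 q [ 0.01  0.53 -0.39  1.49  0.21  1.16  0.84] F [1.  0.3 0.7] Tq [ 0.01 -0.09 -0.02] w 0.0503 tilt z [-0.  0. -1.]
0.469 -0.099 0.2 107.5 -> [ 0.102  -0.2906  0.0267] turn -0.619 or 2.522
0.469 -0.0995 0.07 107.5 -> [ 0.1018 -0.2911  0.1567] turn -0.619 or 2.522
```

```bash
python3 -m pendant '[[[0.013,-0.037,0],-0.08,-0.75],[[0.026,-0.074,0],-0.16,-0.75],[[0.039,-0.111,0.01],-0.24,-0.75],[[0.052,-0.148,0.015],-0.32,-0.75],[[0.065,-0.185,0.02],-0.4,-0.75],[[0.078,-0.222,0.025],-0.48,-0.75],[[0.091,-0.259,0.04],-0.56,-0.75],[[0.102,-0.291,0.07],-0.62,-0.75],[[0.102,-0.291,0.1],-0.62,-0.75],[[0.102,-0.291,0.1],-0.62,-0.75]]'; python3 -m pendant '[[[0,0,0.02],0,-0.75],[[0,0,0.02],0,-0.75]]'; python3 g.py "0.469 -0.0995 0.035 107.5"
```

```text
time: 17.45
tool_pos: [0.4644, -0.1017, 0.1213]
ee_rot: [0.469, -3.099, -0.003]
contact_force: [-0.6, 0.8, 0.0]
width: 0.0799
finger_force: 0.0
time: 17.62
tool_pos: [0.4691, -0.0984, 0.1042]
ee_rot: [0.479, -3.104, -0.002]
contact_force: [-0.1, -0.4, 0.1]
width: 0.0802
finger_force: 0.0
t 17.62 pos [ 0.4691 -0.0984  0.1042] ydir 107.6 q [ 0.52  0.37 -0.43  2.07  0.23  0.74  1.82] F [-0.1 -0.4  0.1] Tq [ 0.05  0.07 -0.01] w 0.0802 tilt z [-0.001  0.001 -1.   ]
0.469 -0.0995 0.035 107.5 -> [ 0.0003 -0.0012  0.0692] turn 0.001 or -3.141
```

```bash
python3 -m pendant '[[[0,-0.001,0.03],0,-0.75],[[0,-0.001,0.06],0,-0.75],[[0,-0.001,0.073],0,-0.75],[[0,-0.001,0.073],0,-0.75],[[0,-0.001,0.073],0,1],[[0,-0.001,0.073],0,1],[[0,-0.001,0.073],0,1],[[0,-0.001,0.073],0,1],[[0,-0.001,0.073],0,1],[[0,-0.001,0.073],0,1]]'; python3 -m pendant '[[[0,0,0],0,1],[[0,0,0],0,1]]'; python3 g.py
```

```text
time: 18.45
tool_pos: [0.4699, -0.1005, 0.0323]
ee_rot: [-0.478, 3.104, -0.001]
contact_force: [0.2, 1.7, 0.5]
width: 0.0447
finger_force: 0.4
time: 18.62
tool_pos: [0.4699, -0.1004, 0.0322]
ee_rot: [-0.478, 3.104, -0.0]
contact_force: [-1.6, 0.1, 6.1]
width: 0.0438
finger_force: 30.0
t 18.62 pos [ 0.4699 -0.1004  0.0322] ydir 107.5 q [ 0.46  0.5  -0.37  2.1   0.32  0.59  1.75] F [-1.6  0.1  6.1] Tq [0.22 0.31 0.03] w 0.0438 tilt z [ 0.001 -0.    -1.   ]
```

```bash
python3 -m pendant '[[[0,0,-0.04],0,1],[[0,0,-0.08],0,1],[[0,0,-0.12],0,1],[[0,0,-0.16],0,1],[[0,0,-0.185],0,1],[[0,0,-0.185],0,1],[[0,0,-0.185],0,1]]'; python3 g.py "0.6575 0.145 0.215 72" "0.6575 0.145 0.215 107.5"
python3 - <<'E'
from h import *;from rig import arm
p,d=arm.read_camera("top");np.savez("pics/t3.npz",p=p,d=d)
cv2.imwrite("pics/t3.png",cv2.resize(p[130:330,100:420,::-1],None,fx=2.4,fy=2.4))
E
```

```text
time: 19.2
tool_pos: [0.4704, -0.1009, 0.2181]
ee_rot: [-0.477, 3.102, -0.003]
contact_force: [-0.9, 0.0, -0.9]
width: 0.044
finger_force: 30.0
t 19.2 pos [ 0.4704 -0.1009  0.2181] ydir 107.5 q [ 0.59  0.21 -0.48  1.97  0.12  0.99  1.92] F [-0.9  0.  -0.9] Tq [ 0.11  0.06 -0.01] w 0.044 tilt z [ 0.003 -0.002 -1.   ]
0.6575 0.145 0.215 72 -> [-0.2524  0.1783  0.0034] turn 0.619 or -2.522
0.6575 0.145 0.215 107.5 -> [-0.2524  0.1783  0.0034] turn -0.0 or 3.141
```

View pics/t3.png

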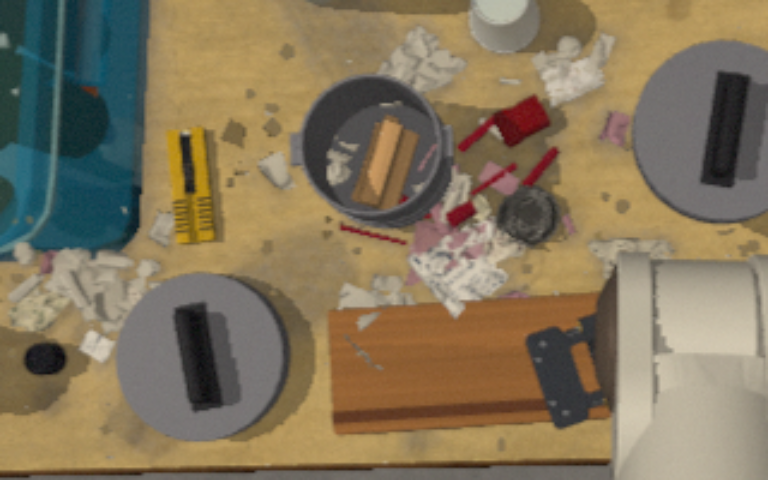

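The top crop shows the tee lying on the slat inside the open left bin (375,150), and the lid flat with its handle up at (200,355). Everything else is in place. The block goes in next, slightly to the tee's left.

```bash
python3 -m pendant '[[[-0.033,0.023,0],0.08,1],[[-0.066,0.046,0],0.16,1],[[-0.1,0.07,0],0.24,1],[[-0.133,0.094,0],0.32,1],[[-0.166,0.117,0],0.4,1],[[-0.2,0.141,0],0.48,1],[[-0.23,0.163,0],0.56,1],[[-0.252,0.178,0],0.62,1],[[-0.252,0.178,0],0.62,1],[[-0.252,0.178,0.02],0.62,1]]';  python3 -m pendant '[[[0,0,0.03],0,1],[[0,0,0.03],0,1],[[0,0,0.03],0,1]]'; python3 g.py "0.659 0.15 0.105 72"
```

```text
time: 20.08
tool_pos: [0.6575, 0.1488, 0.1971]
ee_rot: [0.485, 3.102, 0.004]
contact_force: [0.8, -0.6, -0.5]
width: 0.0438
finger_force: 30.0
time: 20.33
tool_pos: [0.6532, 0.1439, 0.1627]
ee_rot: [-0.49, -3.095, 0.005]
contact_force: [0.2, 0.4, 0.0]
width: 0.0435
finger_force: 30.0
t 20.33 pos [0.6532 0.1439 0.1627] ydir 72.0 q [ 0.03  0.6  -0.41  1.55  0.26  1.06  0.81] F [0.2 0.4 0. ] Tq [-0.02 -0.05 -0.01] w 0.0435 tilt z [-0.008 -0.002 -1.   ]
0.659 0.15 0.105 72 -> [-0.0041  0.0079  0.0576] turn 0.0 or -3.141
```

```bash
python3 -m pendant '[[[0,0.004,0],0,1],[[0,0.004,0.0],0,1],[[0,0.004,0.02],0,1],[[0,0.004,0.04],0,1],[[0,0.004,0.05],0,1],[[0,0.004,0.05],0,1]]'; python3 g.py "0.659 0.15 0.105 72"
```

```text
time: 20.83
tool_pos: [0.6562, 0.1485, 0.1151]
ee_rot: [-0.491, -3.1, 0.002]
contact_force: [0.4, 1.1, -0.7]
width: 0.0438
finger_force: 30.0
t 20.83 pos [0.6562 0.1485 0.1151] ydir 72.0 q [ 0.01  0.66 -0.39  1.57  0.29  0.97  0.78] F [ 0.4  1.1 -0.7] Tq [0.01 0.06 0.05] w 0.0438 tilt z [-0.003 -0.001 -1.   ]
0.659 0.15 0.105 72 -> [-0.0023  0.0023  0.0101] turn -0.0 or 3.141
```

```bash
python3 -m pendant '[[[-0.001,0.001,0.008],0,1],[[-0.001,0.001,0.008],0,-0.2],[[-0.001,0.001,0.008],0,-0.2],[[-0.001,0.001,0.008],0,-0.2],[[-0.001,0.001,0.008],0,-0.2],[[-0.001,0.001,-0.03],0,-0.2],[[-0.001,0.001,-0.07],0,-0.2],[[-0.001,0.001,-0.11],0,-0.2],[[-0.001,0.001,-0.11],0,-0.2]]'; python3 g.py "0.45 0.0 0.25 72"
```

```text
time: 21.58
tool_pos: [0.6637, 0.1517, 0.2373]
ee_rot: [0.489, 3.089, 0.01]
contact_force: [1.7, 1.5, 1.9]
width: 0.0552
finger_force: 0.0
t 21.58 pos [0.6637 0.1517 0.2373] ydir 72.0 q [ 0.03  0.54 -0.43  1.47  0.23  1.17  0.82] F [1.7 1.5 1.9] Tq [ 0.06 -0.06  0.02] w 0.0552 tilt z [ 0.015  0.004 -1.   ]
0.45 0.0 0.25 72 -> [ 0.1562 -0.2102 -0.0166] turn -0.0 or 3.141
```

```bash
python3 -m pendant '[[[0.02,-0.03,-0.017],0,-0.2],[[0.045,-0.06,-0.017],0,-0.2],[[0.07,-0.09,-0.017],0,-0.2],[[0.09,-0.12,-0.017],0,-0.2],[[0.11,-0.15,-0.017],0,-0.2],[[0.13,-0.18,-0.017],0,-0.2],[[0.156,-0.21,-0.017],0,-0.2],[[0.156,-0.21,-0.017],0,-0.2],[[0.156,-0.21,-0.017],0,-0.2]]'; 
python3 - <<'E'
from h import *;from rig import arm
p,d=arm.read_camera("top")
cv2.imwrite("pics/t4.png",cv2.resize(p[130:330,100:420,::-1],None,fx=2.4,fy=2.4))
W=cloud(arm.get_calibration("top"),d)
r=np.hypot(W[...,0]-.6575,W[...,1]-.145);m=(d>0)&(r<.055);print("bin content zmax",np.percentile(W[m][:,2],[50,95,100]))
m=(d>0)&(np.hypot(W[...,0]-.467,W[...,1]-.3295)<.075)&(W[...,2]<.05);q=W[m]
A=np.c_[q[:,:2],np.ones(len(q))];c=np.linalg.lstsq(A,q[:,2],rcond=None)[0];print("lid tilt",c[:2],np.median(q[:,2]))
E
```

```text
time: 22.33
tool_pos: [0.4441, -0.0034, 0.2442]
ee_rot: [0.496, 3.101, -0.002]
contact_force: [0.8, 0.4, 0.1]
width: 0.0547
finger_force: 0.0
bin content zmax [0.05553531 0.08001112 0.08551664]
lid tilt [ 0.00104597 -0.00100813] 0.03279253693114525
```

View pics/t4.png

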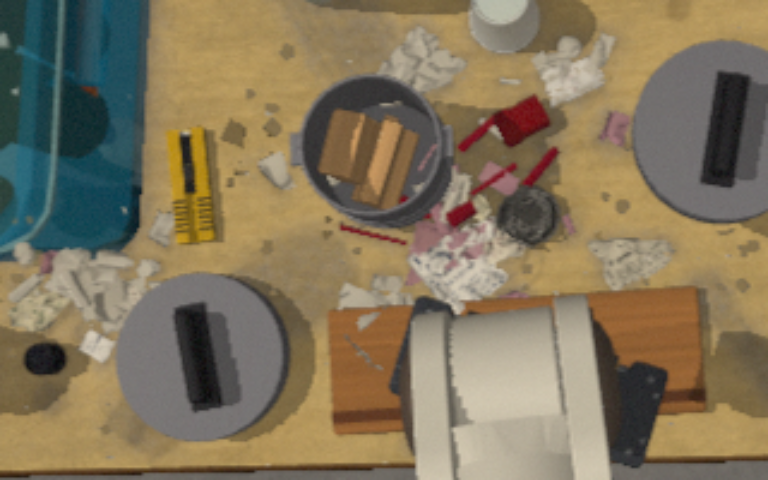

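The block and the tee lie inside the left bin at (370,155), with a highest point of about 0.086 m, below the rim, and the slat under them. The lid is flat with its handle up, the right bin is closed, and nothing else has moved.

```bash
python3 -c "
from rig import arm
print(arm.finish_job())"
```

```text
the job is handed in; nothing more can be done
None
```

The three offcuts are in the left bin, its lid (which loosened counter-clockwise) lies flat on the bench with its handle up, the right bin is still closed, and the job is handed in at about 22 s of the 72 s; I briefly turned the lid against its stop (0.62 N m) to find the loose direction.

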